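# Scan the weld seam with the coating gauge and hold it square on the marked spot

### The job

Take the coating-thickness gauge out of its bench cradle and set its sprung tip, square to the sloping test panel, on the pen tick at the left end of the weld seam. Draw it slowly (about 30 mm a second) along the seam to the pen ring without lifting it, always pressing lightly so that the tip is pushed part of the way in, neither free nor bottomed out. Finish there still holding the gauge, square to the panel and at rest, its tip lightly pressed on the middle of the ring; do not let go, and leave the plate's slope and the things lying around as they are.

Things in the scene. Friction and masses are not known exactly. Their poses are not given: they have to be found in the camera images.
- gauge: Coating gauge, 0.15 kg: black block 30 (x) x 26 (y) x 85 mm (z), display on its -x face, rubber inlays on the flat +y and -y faces to grip. Origin: middle of the block's underside (block z = 0 to +85 mm). Below: steel nose 19 mm thick to z = -28, then the sprung tip, end at z = -40 mm when free. Grip at about z = +50 mm (the lowest 15 mm are in the cradle); lift straight up 60 mm to free it.
- probe (a joint): How far the sprung tip is pushed into the nose, m: 0 free, 0.009 bottomed out. Spring: about 1.2 N as it begins to move, 3.9 N at full travel (0.3 N per mm). While scanning and at the end keep it between 0.001 and 0.008, best near 0.0045.
- tip (a point): The very end of the gauge's sprung ball tip (11 mm thick, ball end), on the gauge's long axis; moves with the tip; axes as the gauge's, z up along the gauge.
- cradle: Grey plastic cradle, fixed to the worktop, foot 86 x 76 mm, tower 46 x 42 mm, 62 mm high, with a rectangular collar (34 x 30 mm inside, 15 mm deep) in which the gauge's block stands with 2 mm of play all round; origin: middle of the underside, z up. The gauge's origin is 47 mm above it at the start, at nearly the same yaw.
- ring (a point): The marked spot: middle of the black pen ring (23 mm across) on the weld seam near its right end, on the surface of a flat grey sheet 130 x 166 mm on the tilting plate. Axes: z = outward normal of the panel (the square direction), y = along the seam from ring to tick (leftwards), x = up the slope, away from the robot. The seam is a ripple 6 mm wide, practically flush and smooth.
- tick (a point): Middle of the pen tick, a black line 26 mm long across the seam near its left end, on the panel's surface, 90 mm from the ring (y = +90 mm in the ring's frame); axes as the ring's.
- plate (a joint): Slope of the plate and panel, rad: 0 level, growing as the far edge is raised; held by a clamped hinge along the near edge, stiff, and not to be changed.
- stand: Base of the tilting plate, fixed to the worktop: 180 x 216 mm dark steel plate with a slotted steel quadrant at either side (at y = +-97 mm, up to 100 mm high) and black clamp knobs outside them; origin: middle of the underside; hinge axis 78 mm from it to -x, 24 mm high.
- tape: Bystander: roll of masking tape lying flat, 96 mm across, 25 mm high; origin middle of its underside.
- pen: Bystander: black felt marker lying on the bench, 16 x 140 x 18 mm, long along its y; origin middle of its underside.
- lid_quart: Bystander: round tin lid lying flat, 93 mm across, 7 mm high; origin middle of its underside.

How it is judged (in metres and radians):
On the way, in this order (a step that is already met when the one before it is completed fails the run):
1. The gauge is held in the gripper, out of the cradle (contact force between the fingers and gauge above 1 N and contact force between gauge and cradle below 0.05 N and horizontal distance between gauge and cradle above 0.06 m), for 0.1 s.
2. The tip is pressed on the tick, the gauge square to the panel within 0.2 rad (distance between tip and tick below 0.01 m and value of joint probe between 0.001 and 0.0083 m and contact force between gauge and plate above 0.3 N and angle between the z axis of gauge and the z axis of ring, either way round below 0.2 rad), for 0.1 s.
3. A third of the way along the seam the tip is still pressed on it, the gauge square within 0.2 rad (y of tip in the frame of ring between 0.05 and 0.07 m and x of tip in the frame of ring between -0.009 and 0.009 m and value of joint probe between 0.001 and 0.0083 m and contact force between gauge and plate above 0.3 N and angle between the z axis of gauge and the z axis of ring, either way round below 0.2 rad), for 0.1 s.
4. Two thirds of the way along the seam likewise (y of tip in the frame of ring between 0.02 and 0.04 m and x of tip in the frame of ring between -0.009 and 0.009 m and value of joint probe between 0.001 and 0.0083 m and contact force between gauge and plate above 0.3 N and angle between the z axis of gauge and the z axis of ring, either way round below 0.2 rad), for 0.1 s.
At the end, for the whole second after the job is handed in: Gripper holds the gauge at rest (<10 mm/s), off the cradle: tip within 9 mm of the ring's middle and pushed in 1 to 8.3 mm, axis within 0.14 rad of square to the panel, 0.4 to 8 N on it, fingers off the plate; plate moved <12 mm, bystanders <30 mm (distance between tip and ring below 0.009 m and angle between the z axis of gauge and the z axis of ring, either way round below 0.14 rad and value of joint probe between 0.001 and 0.0083 m and contact force between gauge and plate between 0.4 and 8 N and contact force between the fingers and gauge above 1 N and contact force between gauge and cradle below 0.05 N and contact force between the fingers and plate below 0.05 N and linear speed of gauge below 0.01 m/s and distance of ring from where it was at the start of the episode below 0.012 m and distance of each of tape, pen, lid_quart from where it was at the start of the episode below 0.03 m); the arm keeps its last pose, push and grip.
It fails at once if The gauge is pressed on the plate with more than 15 N (contact force between gauge and plate above 15 N).
It fails at once if Between tick and ring (more than 15 mm from either) the tip is lifted 2.5 to 12 mm off the seam, or bottomed out on it (y of tip in the frame of ring between 0.015 and 0.075 m and x of tip in the frame of ring between -0.02 and 0.02 m and (z of tip in the frame of ring between 0.0025 and 0.012 m or (contact force between gauge and plate above 0.3 N and value of joint probe above 0.0088 m))).
It fails at once if The tip, pressed on the panel, is more than 11 mm off the line of the seam (value of joint probe above 0.001 m and contact force between gauge and plate above 0.3 N and (x of tip in the frame of ring above 0.011 m or x of tip in the frame of ring below -0.011 m)).
It fails at once if The pressed gauge is drawn along the seam faster than 100 mm/s (y of tip in the frame of ring between 0.015 and 0.075 m and contact force between gauge and plate above 0.3 N and linear speed of gauge above 0.1 m/s).
It fails at once if The tilting plate or a bystander is moved (distance of ring from where it was at the start of the episode above 0.012 m or distance of any of tape, pen, lid_quart from where it was at the start of the episode above 0.03 m).
It also fails if it takes over 45 s, if anything falls off the work surface, if the arm or the gripper's body presses on something with over 40 N, if the wrist force passes 120 N, or if a joint passes its speed limit or range.

### The arm

A 6-joint arm with a two-finger parallel gripper is mounted at the origin on a cart in front of the work surface, level with it; the furniture and walls round the work are solid. World frame = base frame: x ahead of the robot, y to its left, z up, the work surface at z = 0. Lengths are in mm, angles in rad, forces in N, time in s.
With the tool pointing down it reaches from about 275 to 725 mm from the base axis. Payload 5.6 kg.
Tool frame: the origin (TCP) lies midway between the tips of the shut fingers; the grasp point (between the pads) lies 19 mm behind it (env.grip_point_offset is the distance from the TCP to the grasp point, in mm); z points along the fingers, y is the line along which they close (so a half turn about z gives the same grasp; the last joint's range is limited). The gripper opens to 85 mm and grips with 20 to 120 N. Pads are 22 mm wide; open, the fingers measure 114 mm over their backs; the gripper's body (76 mm by 85 mm) begins 54 mm behind the grasp point. The pads swing forward as they close: fully open they stand 13 mm farther back than shut.
Start: joints at [1.401, 0.255, 0.108, 0, -1.424, -0.285], TCP at [241.579, 494.098, 231.283] pointing down, gripper open.
Joint ranges: [-2.95, 2.95], [-1.21, 1.97], [-1.09, 1.5], [-2.87, 1.71], [-2.94, -0.07], [-3.05, 3.05]. Speed limits (rad/s): [2.57, 2.57, 3.14, 3.14, 3.14, 3.14].

### API

Orientations are given as [roll, pitch, yaw] about the fixed x, y, z axes, in that order (R = Rz(yaw) Ry(pitch) Rx(roll)).
In Python, from workcell import env, camera, ticket, finder gives the robot as it stands.
- The arm moves only by the tool carry_out, never from a script. Its arguments are lists of equal length, an entry for each row: "translation": the shift along the world's x, y, z in units of 40 mm (1.0 is 40 mm), a list of three; "roll": the turn about the world's z in units of 6 degrees (1.0 is 6 degrees). In form: {"translation": [[dx, dy, dz], ...], "roll": [roll, ...]}. A call has 1 to 8 rows; each row shifts and turns the commanded pose from where the row before left it; what a row does not reach is not made up. A row lasts 1/10 s, in which the tool goes at most 50 mm and 8.59 degrees, less where a joint would pass 70% of its speed; a pose out of reach is approached as far as the arm can. A call is refused whole if a number of a shift passes 1 or a number of a turn 1, either way. A call with a gripper value outside its range is refused whole. "claw" is the opening, from 0 (shut) to 1 (fully open), set as the call begins (left out, the last holds). The fingers move at their own pace and stop on an object; "grip_force" is the grip in N (left out, the last holds). Time passes only in rows, so rows that do not move let the fingers close. It gives the time, the measured TCP pose, the force, the opening and the grip force at its end, in the units of the state.
- env.state(): the state, without advancing time (a new reading comes with each control period).
- camera(name): name is "scene" or "top" or "wrist"; returns a dict with "img" (420x560x3 uint8, blue, green, red), "mtx" (3x3 intrinsics, pixels), "view" (4x4, takes a point from world to camera coordinates). Camera axes: x right, y down, z forward; pixel columns grow to the right and rows downward; lengths in mm; the calibration is good to about 2 mm. The wrist camera is an equidistant fisheye: a pixel r from the principal point sees the ray r / f radians off the axis. A picture is of the moment at which its call begins. There is no depth.
- ticket.hand_in(): hands the job in; it is judged then, once.
Trained networks look in a picture, given as the dict that the camera call returned (one of the last four; its "shot" number tells which), for a name from the list of things; names that differ only in an ending like _2 or _b are one class to them, and where a whole thing is asked for, a point or a joint stands for the part that bears it (a point fixed in the world has none). Each returns a list of dicts, best first, with "score" (0 to 1); they miss things now and then, are a little off and sometimes report something else, mostly with a low value. They report only what shows in the picture. A call takes as long as a camera call.
- finder.look_for(picture, query): "uv" ([column, row] in pixels, amid what is visible of it).
- finder.tip_of(picture, query): "uv" ([column, row] in pixels: a listed point, or the origin of a listed thing).
The state is a dict: "clock": time; "joint_pos": joint angles; "qvel": joint speeds; "joint_torque": joint torques, N m; "tool_pos": TCP position; "ee_rot": TCP orientation; "contact_force": force on the tool from outside, world axes, zero at the start; "ft_torque": the same for the moment, N m; "gripper_width": finger opening in mm; "gripper_force": force on a finger pad.
Only numpy, scipy, OpenCV 4.12 (cv2) and the standard library are available. Lean on these libraries where they do the work, as an engineer would, in place of code of your own. Each camera call takes 0.05 s, during which the arm holds its last target. There are 200 camera calls.

## Working session

There is one attempt and no reset: what is moved stays moved. The work goes in short steps, Python scripts to look and compute and a tool call to move; the robot and the scene stay as the last step left them, time stands still between calls to the robot, and variables do not carry over. Pictures are saved under pics/ and viewed, at most 10 in all, crops included, and the job is handed in when it is done.

Besides the shell and the picture viewer there is one more tool, called after ">>>" as name(argument=value, ...), one argument or row to a line, values as JSON. carry_out: Moves the arm, as the interface text tells. Its arguments: {"type":"object","properties":{"translation":{"type":"array"},"roll":{"type":"array"},"claw":{"type":"number"},"grip_force":{"type":"number"}},"required":["translation","roll"]}

```bash
mkdir -p pics; ls
cat > h.py <<'E'
import numpy as np, cv2
from workcell import env, camera, ticket, finder
def ray(p,uv):
    K=p["mtx"];V=np.array(p["view"]);R=V[:3,:3];t=V[:3,3]
    x=(uv[0]-K[0][2])/K[0][0];y=(uv[1]-K[1][2])/K[1][1]
    if p.get("fish"):
        r=np.hypot(x,y);d=np.array([x/r*np.sin(r),y/r*np.sin(r),np.cos(r)]) if r>1e-9 else np.array([0,0,1.])
    else: d=np.array([x,y,1.])
    d=R.T@d; return -R.T@t,d/np.linalg.norm(d)
def atz(p,uv,z):
    o,d=ray(p,uv);return o+d*(z-o[2])/d[2]
def tri(obs):
    A=np.zeros((3,3));b=np.zeros(3);L=[]
    for p,uv in obs:
        o,d=ray(p,uv);M=np.eye(3)-np.outer(d,d);A+=M;b+=M@o;L.append((o,d))
    x=np.linalg.solve(A,b);return x,[round(float(np.linalg.norm(np.cross(x-o,d))),1) for o,d in L]
def cam(n):
    p=camera(n);p["fish"]=(n=="wrist");return p
E
python3 - <<'E'
from h import *
np.set_printoptions(precision=1,suppress=True)
P={n:cam(n) for n in("scene","top","wrist")}
for n,p in P.items(): cv2.imwrite(f"pics/{n}0.png",p["img"]); print(n,p["img"].shape,-np.array(p["view"])[:3,:3].T@np.array(p["view"])[:3,3])
D={}
for q in["ring","tick","tip","gauge","cradle","stand","plate","tape","pen","lid_quart"]:
  for n in("scene","top","wrist"):
    try: r=finder.tip_of(P[n],q)
    except Exception as e: r=[];print(q,e)
    if r: D[q,n]=r[0]["uv"]; print(q,n,[(np.round(a["uv"],1),round(a["score"],2)) for a in r[:2]])
  o=[(P[n],D[q,n]) for n in("scene","top") if (q,n) in D]
  if len(o)==2: print("  ->",q,*tri(o))
print(env.state())
E
```

```text
pics
scene (420, 560, 3) [   75.8 -1095.7   619.4]
top (420, 560, 3) [ 335.7 -141.8 1420.3]
wrist (420, 560, 3) [302.7 465.4 373.4]
ring scene [(array([252.5, 173.5]), 0.77), (array([298.4, 247.4]), 0.47)]
ring top [(array([169.9, 224.3]), 0.97)]
  -> ring [486.5 170.   61.3] [2.2, 2.2]
tick scene [(array([235.8, 169.2]), 0.69)]
tick top [(array([140.7, 235.9]), 0.59)]
  -> tick [452.7 251.4  53.4] [0.8, 0.8]
gauge scene [(array([294.2, 238.8]), 0.94), (array([241.8, 185.8]), 0.29)]
gauge top [(array([330. , 233.3]), 0.55)]
  -> gauge [ 457.9 -263.2   44.4] [3.9, 3.9]
cradle scene [(array([297.8, 252. ]), 0.68)]
cradle top [(array([325.9, 234.4]), 0.87)]
  -> cradle [ 464.6 -257.9   -4. ] [1.9, 1.9]
stand scene [(array([243.2, 186.6]), 0.72)]
stand top [(array([161.9, 231.7]), 0.84)]
  -> stand [466.6 208.1  -1.3] [3.7, 3.7]
plate it knows: cradle, gauge, lid_quart, pen, ring, stand, tape, tick, tip
plate it knows: cradle, gauge, lid_quart, pen, ring, stand, tape, tick, tip
plate it knows: cradle, gauge, lid_quart, pen, ring, stand, tape, tick, tip
tape scene [(array([385.4, 258.9]), 0.69)]
tape top [(array([373.8, 167.9]), 0.69), (array([325.7, 235.4]), 0.44)]
  -> tape [ 654.2 -396.3    5.2] [2.1, 2.1]
pen scene [(array([268.9, 224.5]), 0.63)]
pen top [(array([264.3, 243.4]), 0.58)]
  -> pen [442.9 -85.2  -2.9] [5.9, 5.9]
lid_quart scene [(array([321.4, 308.3]), 0.71)]
lid_quart top [(array([410.8, 249.2]), 0.78)]
  -> lid_quart [ 418.5 -492.1    2.9] [2.5, 2.5]
{'clock': 1.5, 'joint_pos': array([ 1.4,  0.3,  0.1,  0. , -1.4, -0.3]), 'qvel': array([-0.,  0., -0., -0., -0.,  0.]), 'joint_torque': array([  0. , -38.6,  23.8,   5.4,  -0. ,   0. ]), 'tool_pos': array([241.6, 494.1, 231.3]), 'ee_rot': array([ 3.1, -0. , -0.5]), 'contact_force': array([ 0. ,  0.9, -0.8]), 'ft_torque': array([0., 0., 0.]), 'gripper_force': 0.0, 'gripper_width': 85.50283851573495}
```

```bash
python3 -c "
import cv2,numpy as np
a=cv2.imread('pics/scene0.png')[130:280,190:350];b=cv2.imread('pics/top0.png')[170:290,90:360];
a=cv2.resize(a,None,fx=3,fy=3,interpolation=2);b=cv2.resize(b,None,fx=2.9,fy=2.9,interpolation=2)
cv2.imwrite('pics/a.png',a);cv2.imwrite('pics/b.png',b)"
```

```text
(no output)
```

View pics/a.png

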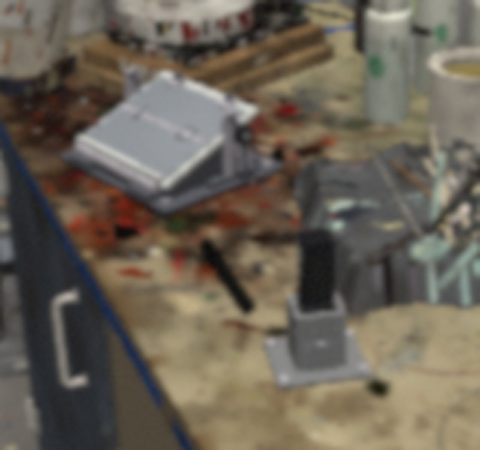

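View pics/b.png

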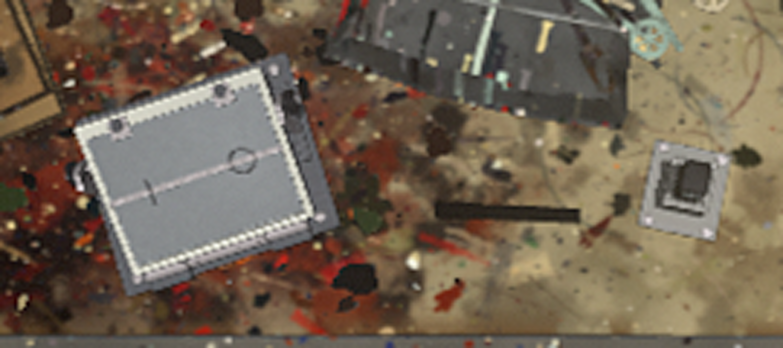

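View pics/wrist0.png

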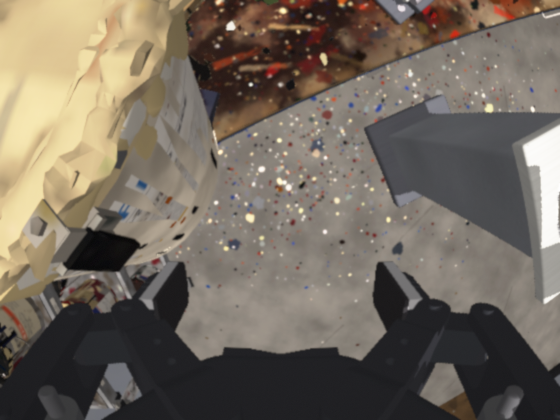

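View pics/top0.png

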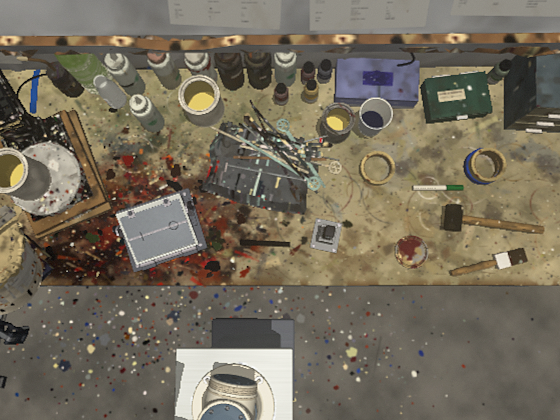

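>>> carry_out(
  translation=[
    [0,-1,0],
    [0,-1,0],
    [0.8,-0.9,0],
    [0.8,-0.9,0],
    [0.8,-0.9,0],
    [0.8,-0.9,0],
    [0.8,-0.9,0],
    [0,0,0],
  ],
  roll=[0,0,0.6,0.6,0.6,0.6,0.6,0],
)

```text
clock: 2.3
tool_pos: [404.2, 230.2, 231.4]
ee_rot: [3.141, -0.001, -0.145]
contact_force: [-0.1, 1.4, -0.4]
gripper_width: 85.2
gripper_force: 0.0
```

```bash
cat > look.py <<'E'
from h import *
import sys,pickle
np.set_printoptions(precision=1,suppress=True)
p=cam("wrist");n=sys.argv[1];cv2.imwrite(f"pics/{n}.png",p["img"])
q={k:[(np.round(a["uv"],1),round(a["score"],2)) for a in finder.tip_of(p,k)[:2]] for k in sys.argv[2:]}
pickle.dump((dict(p),q),open(n+".pkl","wb"));print(q)
s=env.state();print(s["clock"],s["tool_pos"],np.round(s["ee_rot"],3),s["gripper_width"],s["contact_force"])
E
python3 look.py w1 ring tick stand
```

```text
{'ring': [(array([332.7, 104.6]), 0.8)], 'tick': [(array([255.6, 148.5]), 0.73)], 'stand': [(array([289.2, 121.1]), 0.63)]}
2.5 [401.3 234.6 231.3] [-3.1  0.  -0.1] 85.45059120355074 [-1.6  0.1 -0.7]
```

View pics/w1.png

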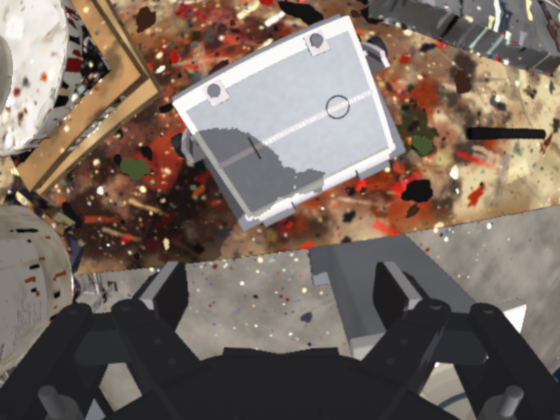

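>>> carry_out(
  translation=[
    [0.5,-0.9,0],
    [0.5,-0.9,0],
    [0.5,-0.9,0],
    [0,0,0],
  ],
  roll=[0,0,0,0],
)

```text
clock: 2.9
tool_pos: [462.5, 124.3, 231.2]
ee_rot: [3.141, -0.0, -0.143]
contact_force: [-1.2, 0.7, 0.1]
gripper_width: 85.1
gripper_force: 0.0
```

```bash
python3 look.py w2 ring tick stand pen gauge cradle
```

```text
{'ring': [(array([237.1, 179.9]), 0.73)], 'tick': [(array([165.2, 222.9]), 0.76)], 'stand': [(array([207.1, 188. ]), 0.7)], 'pen': [(array([445.6, 185. ]), 0.93), (array([165.7, 219.4]), 0.62)], 'gauge': [], 'cradle': [(array([537.4, 156. ]), 0.78)]}
3.25 [461.1 127.3 231.3] [-3.1 -0.  -0.1] 85.26690269548358 [0.9 0.6 1. ]
```

View pics/w2.png

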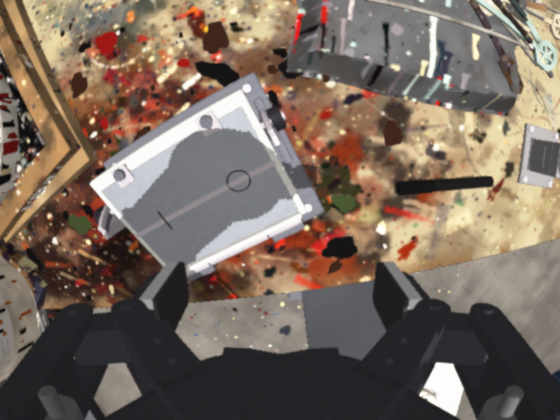

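Run:
```python
from h import *
import pickle
np.set_printoptions(precision=1,suppress=True)
a=pickle.load(open("w1.pkl","rb"))[0];b=pickle.load(open("w2.pkl","rb"))[0]
t=cam("top"); s=cam("scene")
X={}
for n,u,v,w,z in[("ring",(338,106),(238,181),(90+242/2.9,170+160/2.9),None),("tick",(254,148),(165,220),(90+151/2.9,170+190/2.9),None),
 ("b1",(214,91),(120,175),(130.7,213.4),None),("b2",(317,41),(206,122),(165.9,201.7),None),("TL",(174,102),(92,183),(90+77/2.9,170+130/2.9),None),("TR",(350,15),(250,85),(90+265/2.9,170+68/2.9),None)]:
  X[n],_=tri([(a,u),(b,v)]);print(n,X[n],_,tri([(a,u),(b,v),(t,w)]))
d=X["tick"]-X["ring"];print(np.linalg.norm(d),np.degrees(np.arctan2(-d[0],d[1])))
print(a["mtx"])
```

```text
ring [484.6 163.8  63.2] [0.2, 0.2] (array([483.7, 163.1,  56.8]), [1.4, 1.5, 1.7])
tick [455.2 249.4  58.6] [0.1, 0.1] (array([454.7, 249. ,  55.9]), [0.9, 1.4, 2.1])
b1 [513.  273.9  88.7] [0.0, 0.0] (array([512.3, 272.8,  88.1]), [1.4, 1.4, 2.8])
b2 [544.4 178.9  90.4] [0.5, 0.5] (array([544. , 178.4,  87.6]), [0.6, 1.7, 2.0])
TL [511.2 313.5  82.3] [0.5, 0.5] (array([510. , 312.1,  82.8]), [2.1, 1.0, 3.1])
TR [574.5 138.2  65.1] [0.5, 0.5] (array([571.3, 139.1,  70.9]), [1.9, 2.5, 3.7])
90.57890437053986 18.94780377028035
[[325.2   0.  280.3]
 [  0.  325.2 213.9]
 [  0.    0.    1. ]]
```

```bash
python3 -c "
import cv2
a=cv2.imread('pics/w1.png')[10:235,165:415];b=cv2.imread('pics/w2.png')[65:290,80:330]
o=cv2.resize(cv2.vconcat([a,b]) if 0 else cv2.hconcat([a,b]),None,fx=1.6,fy=1.6,interpolation=2)
cv2.imwrite('pics/ab.png',cv2.resize(a,None,fx=2.66,fy=2.66,interpolation=2))"
```

```text
(no output)
```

View pics/ab.png

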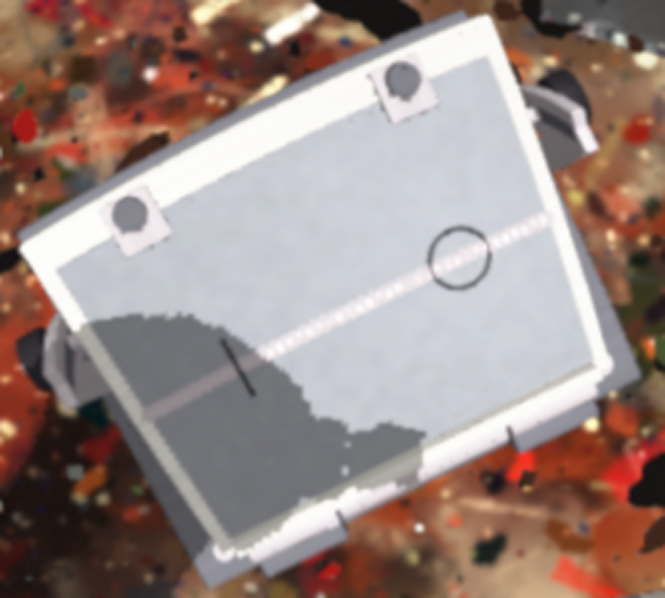

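```bash
cat > fit.py <<'E'
from h import *
import pickle
from scipy.optimize import least_squares
from scipy.spatial.transform import Rotation as Ro
np.set_printoptions(precision=2,suppress=True)
a=pickle.load(open("w1.pkl","rb"))[0];b=pickle.load(open("w2.pkl","rb"))[0]
f=lambda u,v:(165+u/2.66,10+v/2.66)
def proj(p,X):
    V=np.array(p["view"]);c=V[:3,:3]@X+V[:3,3];K=p["mtx"];r=np.hypot(c[0],c[1]);th=np.arctan2(r,c[2])
    return np.array([K[0][2]+K[0][0]*th*c[0]/r,K[1][2]+K[1][1]*th*c[1]/r])
def R(yaw,s): return Ro.from_euler("ZY",[yaw,-s]).as_matrix()
def res(q):
    o=q[:3];M=R(q[3],q[4]);x0,y0=q[5:7];e=[]
    P={"r":(0,0),"t":(0,90),"TL":(x0+130,y0+166),"TR":(x0+130,y0),"BL":(x0,y0+166),"BR":(x0,y0)}
    for p,k,uv in[(a,"r",f(459,258)),(a,"t",f(239,368)),(a,"TL",f(55,270)),(a,"TR",f(488,55)),(a,"BR",f(597,360)),(a,"BL",f(230,548)),(b,"r",(238,181)),(b,"t",(165,220)),(b,"r",(238,181)),(b,"t",(165,220))]:
        e.append(proj(p,o+M@np.array([*P[k],0]))-uv)
    return np.concatenate(e)
r=least_squares(res,[485,164,60,.33,.4,-65,-38],loss="soft_l1");print(r.x,np.degrees(r.x[3:5]),r.fun)
E
python3 fit.py
```

```text
[484.07 163.84  59.73   0.33   0.34 -65.44 -38.12] [18.78 19.73] [ 0.03 -0.01 -0.51 -0.07 -0.16  0.2  -0.39 -0.03  0.36  0.8   0.25 -1.72
  0.36 -0.21 -0.13  0.31  0.36 -0.21 -0.13  0.31]
```

>>> carry_out(
  translation=[
    [0,-1,0],
    [0,-1,0],
    [0,-1,0],
    [-0.3,-1,0],
    [-0.3,-1,0],
    [-0.4,-1,0],
    [-0.5,-0.6,0],
    [0,0,0],
  ],
  roll=[0,0,0,0,0,0,0,0],
)

```text
clock: 4.15
tool_pos: [399.8, -139.8, 231.7]
ee_rot: [3.141, -0.0, -0.144]
contact_force: [0.3, 0.7, 0.2]
gripper_width: 85.3
gripper_force: 0.0
```

```bash
python3 look.py w3 gauge cradle
```

```text
{'gauge': [(array([384.1, 119.8]), 0.68)], 'cradle': [(array([369.1, 122.5]), 0.66)]}
4.3 [ 401.8 -137.5  231.4] [-3.1 -0.  -0.1] 85.1430811272636 [ 0.7 -0.2 -0.2]
```

View pics/w3.png

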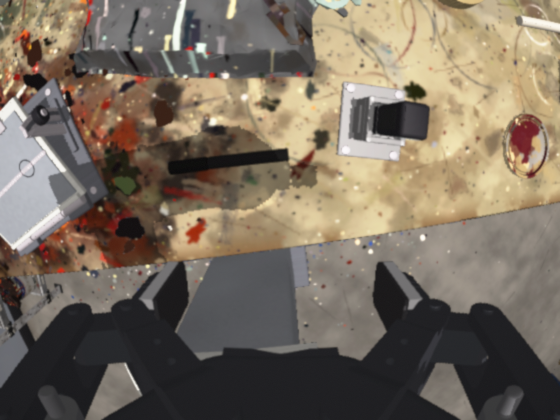

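Run:
```python
from h import *
import pickle
np.set_printoptions(precision=1,suppress=True)
p=pickle.load(open("w3.pkl","rb"))[0]
c=[atz(p,u,4) for u in((346,82),(337,153),(398,161),(411,92))];print(np.array(c),np.mean(c,0))
for i,j in((1,0),(2,3)): d=c[j]-c[i];print(np.linalg.norm(d),np.degrees(np.arctan2(d[1],d[0])))
for i,j in((3,0),(2,1)): d=c[j]-c[i];print(np.linalg.norm(d),np.degrees(np.arctan2(-d[0],d[1])))
print(atz(p,(384.1,119.8),47),atz(p,(369.1,122.5),0))
im=p["img"][70:175,325:445];cv2.imwrite("pics/w3c.png",cv2.resize(im,None,fx=5,fy=5,interpolation=2))
```

```text
[[ 509.9 -229.9    4. ]
 [ 429.5 -208.7    4. ]
 [ 411.7 -282.1    4. ]
 [ 492.8 -308.1    4. ]] [ 461.  -257.2    4. ]
83.19412264783546 -14.735404222853553
85.18905623533708 -17.817638402748262
80.13432788317819 -12.340680362541764
75.49823963530012 -13.614733032546546
[ 462.6 -255.5   47. ] [ 460.4 -251.9    0. ]
```

View pics/w3c.png

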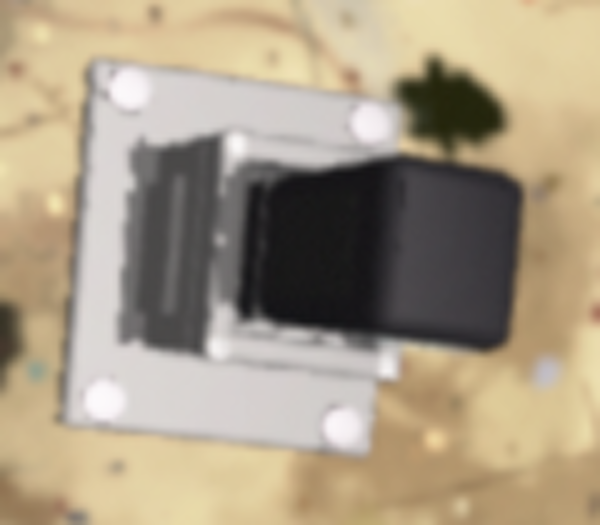

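Run:
```python
from h import *
import pickle
np.set_printoptions(precision=1,suppress=True)
p=pickle.load(open("w3.pkl","rb"))[0]
for z,U in((4,((95,62),(65,420),(370,452),(400,105))),(132,((393,155),(376,333),(507,350),(524,178)))):
  c=[atz(p,(325+u/5,70+v/5),z) for u,v in U];print(np.mean(c,0))
  for i,j in((1,0),(2,3)): d=c[j]-c[i];print(np.linalg.norm(d),np.degrees(np.arctan2(d[1],d[0])))
  for i,j in((3,0),(2,1)): d=c[j]-c[i];print(np.linalg.norm(d),np.degrees(np.arctan2(-d[0],d[1])))
```

```text
[ 461.1 -255.3    4. ]
83.40333079935738 -12.284853995612654
83.84519132994524 -11.716296350815037
74.56979889027446 -11.83168333255973
75.3996189753611 -12.169305972228935
[ 461.1 -253.9  132. ]
28.15651577668408 -12.568805383289746
27.873589513634748 -12.50678382515728
23.017833643897838 -12.092354704355651
23.05209132190297 -11.389733580349832
```

>>> carry_out(
  translation=[
    [0.5,-0.97,0],
    [0.5,-0.97,0],
    [0.49,-0.97,0],
    [0,0,-0.95],
    [0,0,-0.95],
    [0,0,-0.95],
    [0,0,-0.98],
    [0,0,0],
  ],
  roll=[-0.2,-0.2,-0.2,0,0,0,0,0],
)

```text
clock: 5.1
tool_pos: [458.1, -251.9, 72.8]
ee_rot: [-3.14, 0.011, -0.203]
contact_force: [0.5, 0.5, -0.6]
gripper_width: 85.8
gripper_force: 0.0
```

>>> carry_out(
  translation=[
    [0,0,0],
    [0,0,0],
    [0,0,0],
    [0,0,0],
    [0,0,0],
    [0,0,0],
  ],
  roll=[0,0,0,0,0,0],
  claw=0,
  grip_force=20,
)

```text
clock: 5.7
tool_pos: [462.1, -254.5, 79.6]
ee_rot: [3.141, -0.003, -0.203]
contact_force: [0.1, 1.0, 6.1]
gripper_width: 25.8
gripper_force: 28.6
```

>>> carry_out(
  translation=[
    [0,0,0.2],
    [0,0,0.2],
    [0,0,0.22],
    [-0.12,0.026,0],
    [-0.12,0.026,0],
    [-0.12,0.026,0],
    [-0.12,0.026,0],
    [0,0,0],
  ],
  roll=[0,0,0,0,0,0,0,0],
)

```text
clock: 6.5
tool_pos: [441.6, -250.3, 103.2]
ee_rot: [3.141, -0.001, -0.203]
contact_force: [3.6, -1.5, 2.0]
gripper_width: 25.8
gripper_force: 28.0
```

>>> carry_out(
  translation=[
    [-0.12,0.026,0],
    [-0.12,0.026,0],
    [0,0,0],
    [0,0,0],
  ],
  roll=[0,0,0,0],
)

```text
clock: 6.9
tool_pos: [431.6, -247.8, 102.4]
ee_rot: [-3.141, 0.002, -0.204]
contact_force: [2.1, -1.0, -0.3]
gripper_width: 25.8
gripper_force: 27.7
```

Run:
```python
from h import *
s=cam("scene");w=cam("wrist");cv2.imwrite("pics/s4.png",s["img"]);cv2.imwrite("pics/w4.png",w["img"])
for n,p in(("s",s),("w",w)):
  for q in("tip","gauge","cradle"): print(n,q,[(np.round(a["uv"],1),round(a["score"],2)) for a in finder.tip_of(p,q)[:1]])
a=cv2.resize(s["img"][175:265,255:335],None,fx=5,fy=5,interpolation=2);b=cv2.resize(w["img"][180:420,150:410],None,fx=1.4,fy=1.4)
o=np.zeros((450,400+b.shape[1],3),np.uint8);o[:,:400]=a;o[:b.shape[0],400:]=b;cv2.imwrite("pics/c4.png",o)
print(env.state()["clock"])
```

```text
s tip []
s gauge [(array([293.5, 228.1]), 0.77)]
s cradle [(array([295.1, 249. ]), 0.87)]
w tip []
w gauge [(array([279.2, 215.3]), 0.61)]
w cradle [(array([278.4, 176.7]), 0.63)]
7.3
```

View pics/c4.png

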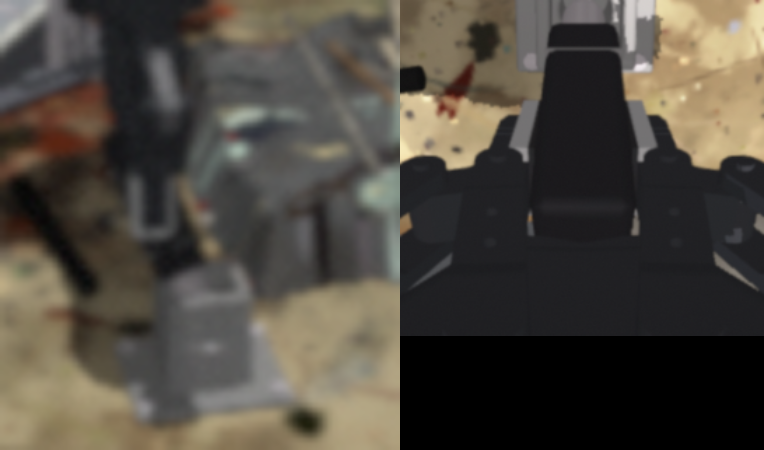

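```bash
cat > tl.py <<'E'
from h import *
from fit import proj
w=cam("wrist");s=env.state();T=np.array(s["tool_pos"]);y=s["ee_rot"][2]
x=np.array([np.cos(y),np.sin(y),0]);z=np.array([0,0,1.]);G=T+19*z
yy=np.cross(z,x)
for th in(14,17,20,23,26):
  t=np.radians(th);ax=-np.sin(t)*x+np.cos(t)*z;px=np.cos(t)*x+np.sin(t)*z;O=G-50*ax
  print(th,[np.round(proj(w,O+a*px+b*yy+c*ax),1) for a,b,c in((15,13,0),(15,13,85),(9.5,0,-28),(0,0,-40))])
print(s["clock"],T)
E
python3 tl.py|grep -v "\[ *4[0-9][0-9].* -65"
python3 -c "
import cv2,numpy as np
g=cv2.cvtColor(cv2.imread('pics/w4.png'),6);print(g[150:360:3,270:290].mean(1).astype(int).tolist())"
```

```text
0.36 -0.21 -0.13  0.31  0.36 -0.21 -0.13  0.31]
14 [array([258. , 204.8]), array([243. , 328.6]), array([282.1, 191.6]), array([282. , 196.7])]
17 [array([257.8, 201.2]), array([243.2, 333.9]), array([282.1, 186. ]), array([282. , 190.4])]
20 [array([257.5, 197.8]), array([243.5, 339. ]), array([282.2, 180.5]), array([282. , 184.1])]
23 [array([257.2, 194.4]), array([243.8, 343.8]), array([282.2, 175.1]), array([282.1, 177.9])]
26 [array([256.9, 191.2]), array([244.2, 348.3]), array([282.2, 169.7]), array([282.1, 171.7])]
7.35 [ 431.78 -247.83  102.48]
[89, 159, 210, 202, 158, 150, 120, 119, 110, 111, 113, 116, 117, 117, 117, 111, 27, 26, 26, 26, 27, 47, 39, 26, 26, 27, 26, 26, 26, 26, 26, 26, 26, 26, 27, 26, 26, 26, 26, 26, 26, 26, 26, 26, 26, 26, 26, 26, 26, 26, 26, 26, 26, 26, 26, 26, 26, 29, 34, 39, 37, 32, 28, 27, 27, 27, 27, 28, 32, 30]
```

>>> carry_out(
  translation=[
    [0,0,0],
    [0,0,0],
    [0,0,0.5],
    [0,0,0.8],
    [0,0,0.8],
    [0,0,0.4],
    [0,0.4,0],
    [0,0.8,0],
  ],
  roll=[0,0,0,0,0,0,0,0],
  grip_force=80,
)

```text
clock: 8.15
tool_pos: [432.2, -200.4, 203.0]
ee_rot: [-3.141, 0.0, -0.206]
contact_force: [0.4, 0.8, -1.7]
gripper_width: 25.2
gripper_force: 80.2
```

>>> carry_out(
  translation=[
    [0,0.9,0],
    [0,0.9,0],
    [0,0.9,0],
    [0,0.9,0],
    [0,0.9,0],
    [0,0.9,0],
    [0,0.9,0],
    [0,0.9,0],
  ],
  roll=[0.6,0.6,0.6,0.6,0.6,0.6,0.6,0.6],
)

```text
clock: 8.95
tool_pos: [431.6, 89.3, 202.8]
ee_rot: [-3.141, 0.001, 0.302]
contact_force: [0.4, -0.3, -1.8]
gripper_width: 25.6
gripper_force: 80.2
```

>>> carry_out(
  translation=[
    [-0.1,0.9,0],
    [-0.1,0.9,0],
    [-0.1,0.8,0],
    [-0.1,0.6,0],
    [-0.03,0.47,-0.3],
    [0,0,-0.5],
    [0,0,-0.3],
    [0,0,0],
  ],
  roll=[0.28,0,0,0,0,0,0,0],
)

```text
clock: 9.75
tool_pos: [413.6, 233.9, 156.8]
ee_rot: [3.14, 0.005, 0.329]
contact_force: [-0.7, -0.6, -1.5]
gripper_width: 25.2
gripper_force: 80.2
```

```bash
python3 - <<'E'
from h import *
s=cam("scene");w=cam("wrist");t=cam("top");cv2.imwrite("pics/s5.png",s["img"]);cv2.imwrite("pics/w5.png",w["img"])
for n,p in(("s",s),("w",w),("t",t)):
  for q in("tip","gauge","ring","tick"): print(n,q,[(np.round(a["uv"],1),round(a["score"],2)) for a in finder.tip_of(p,q)[:1]])
a=cv2.resize(s["img"][110:220,190:290],None,fx=4,fy=4,interpolation=2);b=cv2.resize(w["img"][80:420,150:410],None,fx=1.5,fy=1.5)
o=np.zeros((510,400+b.shape[1],3),np.uint8);o[:440,:400]=a;o[:b.shape[0],400:]=b;cv2.imwrite("pics/c5.png",o)
e=env.state();print(e["clock"],e["tool_pos"],e["ee_rot"],e["contact_force"],e["gripper_force"])
E
python3 tl.py|tail -6
```

```text
s tip []
s gauge [(array([228.6, 150.6]), 0.48)]
s ring [(array([253.3, 173.5]), 0.75)]
s tick [(array([235.5, 163.7]), 0.62)]
w tip [(array([522.9, 264.4]), 0.58)]
w gauge [(array([283.5, 214.7]), 0.73)]
w ring [(array([392.5, 160.6]), 0.93)]
w tick [(array([279.6, 161.2]), 0.75)]
t tip []
t gauge [(array([135.6, 243.4]), 0.44)]
t ring [(array([174.2, 223.9]), 0.78)]
t tick [(array([141.2, 235.2]), 0.96)]
10.5 [415.16892076 234.7214852  158.89846345] [-3.14158924e+00  3.00750930e-05  3.28477161e-01] [ 0.31941271  0.14419898 -0.83009828] 80.1835834980011
14 [array([256.7, 205.7]), array([240.8, 329.3]), array([280.9, 192.4]), array([280.9, 197.5])]
17 [array([256.4, 202.1]), array([241. , 334.6]), array([280.9, 186.8]), array([280.9, 191.2])]
20 [array([256.1, 198.6]), array([241.3, 339.7]), array([280.9, 181.3]), array([280.9, 184.9])]
23 [array([255.8, 195.3]), array([241.7, 344.5]), array([280.9, 175.9]), array([280.9, 178.7])]
26 [array([255.5, 192. ]), array([242., 349.]), array([280.9, 170.5]), array([280.9, 172.5])]
10.55 [415.16 234.71 158.88]
```

View pics/c5.png

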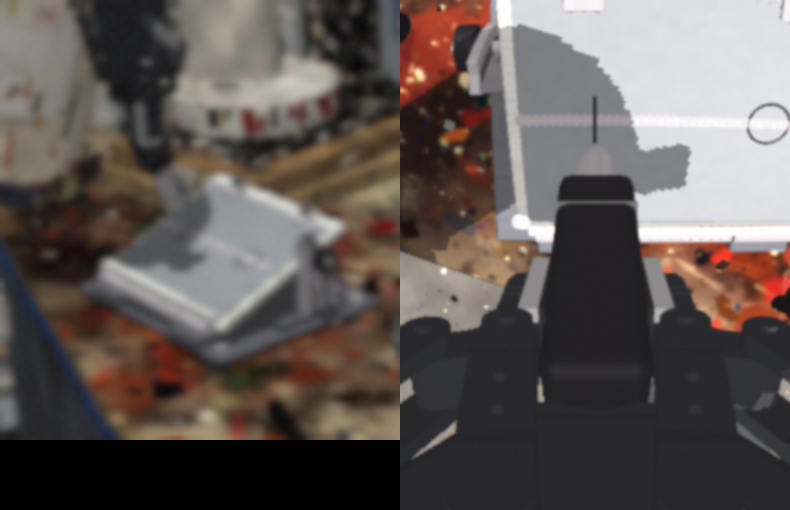

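```bash
cat > av.py <<'E'
from h import *
import sys
F=[];T=[]
for i in range(int(sys.argv[1])):
    p=cam("wrist");s=env.state();F.append(s["contact_force"]);T.append(s["tool_pos"])
n=np.array([-.327,-.111,.938]);F=np.array(F);T=np.mean(T,0)
th=np.radians(20.5);y=s["ee_rot"][2];ax=np.array([-np.sin(th)*np.cos(y),-np.sin(th)*np.sin(y),np.cos(th)])
d=T+[0,0,19]-90*ax-[484.1,163.8,59.7];a=np.radians(20.2);c=np.radians(18.8)
h=d[0]*np.cos(c)+d[1]*np.sin(c)
print("t",s["clock"],"F",np.round(F.mean(0),2),"sd",np.round(F.std(0),2),"n",round((F@n).mean(),2),"TCP",np.round(T,1),"freetip XYZ",np.round([h*np.cos(a)+d[2]*np.sin(a),-d[0]*np.sin(c)+d[1]*np.cos(c),d[2]*np.cos(a)-h*np.sin(a)],1))
if len(sys.argv)>2: cv2.imwrite(f"pics/{sys.argv[2]}.png",p["img"])
E
python3 av.py 8
```

```text
t 10.95 F [-0.02  0.19 -1.33] sd [0.55 0.42 0.53] n -1.26 TCP [415.2 234.7 158.9] freetip XYZ [ 1.5 89.4 35.5]
```

>>> carry_out(
  translation=[
    [0.085,0.03,-0.26],
    [0.085,0.03,-0.26],
    [0.08,0.025,-0.26],
    [0,0,0],
    [0,0,0],
  ],
  roll=[0,0,0,0,0],
)

```text
clock: 11.45
tool_pos: [425.0, 237.8, 127.1]
ee_rot: [3.141, 0.001, 0.328]
contact_force: [-0.0, -0.2, -1.4]
gripper_width: 25.3
gripper_force: 80.3
```

```bash
python3 av.py 8 w6
```

```text
t 11.85 F [-0.1  -0.17 -1.51] sd [0.32 0.53 0.63] n -1.37 TCP [425.3 238.3 128. ] freetip XYZ [ 0.9 89.4  2.8]
```

>>> carry_out(
  translation=[
    [0.016,0.005,-0.047],
    [0.017,0.006,-0.047],
    [0,0,0],
  ],
  roll=[0,0,0],
)

```text
clock: 12.15
tool_pos: [426.7, 238.7, 123.9]
ee_rot: [-3.142, -0.0, 0.329]
contact_force: [-0.8, 0.2, 0.5]
gripper_width: 25.2
gripper_force: 80.3
```

```bash
python3 av.py 8 w7
```

```text
t 12.55 F [-0.66  0.38  1.09] sd [0.39 0.29 0.3 ] n 1.2 TCP [426.6 238.7 124.1] freetip XYZ [ 0.9 89.4 -1.3]
```

Run:
```python
from h import *
from fit import proj,R
w=cam("wrist");g=cv2.cvtColor(w["img"],6)
r=np.array([484.1,163.8,59.7]);M=R(np.radians(18.8),np.radians(20.2))
for X in((13,90,0),(0,90,0),(0,90,2.5),(5.5,90,5.5),(5.5,90,9),(9.5,90,7.5),(-13,90,0),(0,0,0)): print(X,np.round(proj(w,r+M@np.array(X)),1))
print(finder.tip_of(w,"tick")[:1],finder.tip_of(w,"ring")[:1],finder.tip_of(w,"tip")[:1])
print(150,g[150:205,268:292:2])
```

```text
[484.07 163.84  59.73   0.33   0.34 -65.44 -38.12] [18.78 19.73] [ 0.03 -0.01 -0.51 -0.07 -0.16  0.2  -0.39 -0.03  0.36  0.8   0.25 -1.72
  0.36 -0.21 -0.13  0.31  0.36 -0.21 -0.13  0.31]
(13, 90, 0) [280.  168.2]
(0, 90, 0) [280. 186.]
(0, 90, 2.5) [280. 188.]
(5.5, 90, 5.5) [280.  182.9]
(5.5, 90, 9) [280.  185.8]
(9.5, 90, 7.5) [280.  178.9]
(-13, 90, 0) [280.  202.8]
(0, 0, 0) [411.5 187.7]
[{'uv': [280.9, 187.6], 'score': 0.95}] [{'uv': [406.8, 184.7], 'score': 0.69}] []
150 [[120 120 121 120 121 121 122 122 122 122 122 124]
 [120 120 120 120 120 121 122 121 122 121 122 124]
 [120 121 120 120 120 121 122 122 122 122 122 123]
 [120 120 120 120 121 121 122 122 122 122 122 122]
 [121 120 120 120 120 121 122 122 122 122 122 122]
 [120 120 120 120 120 121 122 122 122 122 121 121]
 [120 120 120 120 120 120 122 122 121 121 120 121]
 [120 120 120 120 120 121 122 122 121 120 120 120]
 [120 120 120 120 120 121 122 122 120 120 121 121]
 [121 120 120 121 121 120 122 122 121 120 120 120]
 [121 121 120 120 121 121 121 120 120 120 120 120]
 [120 120 120 121 121 122 121 120 120 120 121 121]
 [1
[... 1490 characters left out ...]
133 136 138 135 133 133 136 135 130]
 [126 129 130 132 136 138 136 133 133 136 135 130]
 [126 129 131 132 136 138 136 134 134 136 134 130]
 [126 129 131 133 135 138 135 133 134 136 134 130]
 [120 124 124 127 129 131 130 127 127 130 128 124]
 [ 96  98  98  99 102 104 102 100 101 101 101  98]
 [ 57  59  60  60  61  62  61  60  60  61  60  60]
 [ 36  36  37  36  37  36  36  36  36  36  36  36]
 [ 32  33  33  31  31  31  33  32  32  31  33  32]
 [ 32  32  32  31  32  32  31  32  31  33  32  32]
 [ 31  33  31  33  32  33  32  32  31  32  32  32]
 [ 32  32  32  32  31  32  31  32  32  32  32  32]
 [ 32  33  32  32  32  32  33  31  31  31  32  32]
 [ 32  32  32  31  30  32  32  32  32  31  33  31]]
```

>>> carry_out(
  translation=[
    [0.0242,-0.071,0],
    [0.0242,-0.071,0],
    [0.0242,-0.071,0],
    [0.0242,-0.071,0],
    [0.0242,-0.071,0],
    [0.0242,-0.071,0],
    [0.0242,-0.071,0],
    [0.0242,-0.071,0],
  ],
  roll=[0,0,0,0,0,0,0,0],
)

```text
clock: 13.55
tool_pos: [434.3, 215.6, 123.9]
ee_rot: [-3.142, 0.0, 0.329]
contact_force: [-1.8, 1.6, 0.4]
gripper_width: 25.3
gripper_force: 80.5
```

```bash
python3 av.py 8 w8
```

```text
t 13.95 F [-0.28 -1.18  1.07] sd [0.42 0.57 0.66] n 1.22 TCP [434.3 215.3 123.9] freetip XYZ [ 0.6 64.8 -1.4]
```

Force unchanged (about 2.5 N net); continuing.

>>> carry_out(
  translation=[
    [0.0242,-0.071,0],
    [0.0242,-0.071,0],
    [0.0242,-0.071,0],
    [0.0242,-0.071,0],
    [0.0242,-0.071,0],
    [0.0242,-0.071,0],
    [0.0242,-0.071,0],
    [0.0242,-0.071,0],
  ],
  roll=[0,0,0,0,0,0,0,0],
)

```text
clock: 14.75
tool_pos: [442.1, 192.9, 123.9]
ee_rot: [-3.142, 0.0, 0.328]
contact_force: [-0.6, 1.4, 1.1]
gripper_width: 25.1
gripper_force: 80.5
```

```bash
python3 av.py 8 w9
```

```text
t 15.15 F [-0.19 -1.45  0.49] sd [0.4  0.33 0.56] n 0.68 TCP [442.1 192.5 123.9] freetip XYZ [ 0.6 40.8 -1.4]
```

>>> carry_out(
  translation=[
    [0.0242,-0.071,0],
    [0.0242,-0.071,0],
    [0.0242,-0.071,0],
    [0.0242,-0.071,0],
    [0.0242,-0.071,0],
    [0.0242,-0.071,0],
  ],
  roll=[0,0,0,0,0,0],
)

```text
clock: 15.75
tool_pos: [447.9, 175.9, 123.9]
ee_rot: [-3.141, -0.0, 0.328]
contact_force: [-0.8, 0.6, -0.3]
gripper_width: 25.3
gripper_force: 80.5
```

```bash
python3 av.py 8 w10; python3 -c "
import cv2
g=cv2.cvtColor(cv2.imread('pics/w10.png'),6)
print(g[168:192,270:292:2])
for r in (170,175): print(g[r,250:400:2])"
```

```text
t 16.15 F [-0.09 -0.97  1.03] sd [0.43 0.45 0.51] n 1.11 TCP [447.9 175.5 123.9] freetip XYZ [ 0.6 22.8 -1.4]
[[122 122 122 122 122 122 122 123 122 123 122]
 [122 122 123 123 122 122 123 122 122 122 122]
 [123 123 122 122 122 123 122 122 123 123 123]
 [123 122 123 123 122 123 123 123 122 123 123]
 [122 122 122 122 122 122 122 122 123 123 122]
 [122 122 122 122 121 122 122 122 122 123 123]
 [121 122 122 121 122 123 123 123 123 122 123]
 [122 122 122 121 122 122 122 122 123 123 122]
 [121 122 122 123 123 123 123 123 123 122 122]
 [121 122 123 122 122 123 123 124 124 122 122]
 [122 123 123 122 123 123 123 124 124 123 123]
 [122 122 122 122 124 125 124 124 124 123 123]
 [125 123 123 123 127 129 127 125 125 125 124]
 [132 126 124 126 131 132 129 129 128 126 128]
 [137 128 126 130 134 132 130 130 131 130 133]
 [133 126 128 131 135 132 130 130 132 131 131]
 [126 126 128 131 135 133 130 130 133 132 128]
 [123 126 128 131 135 134 130 130 132 133 127]
 [124 126 128 131 135 133 130 130 133 132 127]
 [125 127 128 132 135 133 131 130 133 132 127]
 [124 126 128 131 135 133 130 130 133 132 127]
 [125 127 129 132 135 133 130 130 133 132 127]
 [125 127 129 132 135 133 130 130 133 132 128]
 [125 127 129 132 135 133 131 131 133 132 127]]
[122 122 122 122 123 123 123 122 122 122 123 123 122 122 122 123 122 122
 123 123 123 123 123 122 122 123 122 122 119 107  89  96 107 103 100 106
 111 155 192 215 218 218 218 217 217 219 219 219 219 218 216 217 217 217
 218 218 217 216 215 215 216 217 222 250 252 252 250 168 128 163 187 179
 147 119 117]
[121 121 122 122 121 122 121 121 121 121 122 122 122 121 122 122 122 122
 123 123 122 123 123 123 124 121  87  61 102 120 124 127 157 213 218 217
 217 217 208 151  89 185 215 217 217 218 218 218 218 216 216 215 215 216
 216 216 216 216 216 216 216 217 238 252 252 252 234 135 128 147 162 158
 124  81  56]
```

>>> carry_out(
  translation=[
    [0.0242,-0.071,0],
    [0.0242,-0.071,0],
    [0.0242,-0.071,0],
    [0.0242,-0.071,0],
    [0.0242,-0.071,0],
    [0.0242,-0.071,0],
    [0.0242,-0.071,0],
    [0.014,-0.043,0],
  ],
  roll=[0,0,0,0,0,0,0,0],
)

```text
clock: 16.95
tool_pos: [455.2, 154.2, 123.9]
ee_rot: [3.142, 0.0, 0.328]
contact_force: [-0.6, 0.7, -0.1]
gripper_width: 25.1
gripper_force: 80.5
```

>>> carry_out(
  translation=[
    [0,0,0],
    [0,0,0],
    [0,0,0],
  ],
  roll=[0,0,0],
)

```text
clock: 17.25
tool_pos: [455.2, 154.1, 123.9]
ee_rot: [3.141, 0.0, 0.328]
contact_force: [-1.4, -0.9, 0.9]
gripper_width: 25.1
gripper_force: 80.4
```

```bash
python3 av.py 12 w11; python3 -c "
import cv2
g=cv2.cvtColor(cv2.imread('pics/w11.png'),6)
print(g[164:184,274:288:2])
for r in (174,177,180,183): print(r,g[r,250:310:2])"
```

```text
t 17.85 F [-0.16 -1.49  0.87] sd [0.52 0.47 0.35] n 1.03 TCP [455.1 154.4 123.9] freetip XYZ [ 0.6  0.4 -1.4]
[[126 127 128 128 128 128 128]
 [126 128 128 128 129 128 128]
 [126 127 128 128 128 128 128]
 [126 126 126 125 125 124 127]
 [124 123 114 112 108 113 118]
 [114 105  86  81  73  82  95]
 [ 89  68  64  66  64  64  66]
 [ 58  67  87  93  95  90  82]
 [ 71 100 118 121 120 119 113]
 [103 122 127 127 126 126 123]
 [122 127 128 128 127 126 125]
 [126 127 128 127 127 126 126]
 [127 127 128 127 128 127 126]
 [127 126 128 128 127 127 126]
 [127 127 128 128 128 128 126]
 [126 126 128 129 128 128 127]
 [126 127 130 132 130 128 128]
 [127 129 134 134 132 131 131]
 [129 132 137 135 133 132 133]
 [130 133 137 135 133 132 135]]
174 [125 125 125 125 125 125 125 126 118  77  65 102 122 127 128 128 127 126
 125 124 116  85  54  95 123 125 126 126 126 127]
177 [126 125 125 125 125 126 127 116  57  89 125 127 127 126 128 128 127 127
 126 126 126 125 112  67  86 122 125 125 126 125]
180 [128 128 126 126 127 128 123  73  82 125 129 127 126 127 130 132 130 128
 128 127 128 126 127 118  59  99 128 127 126 127]
183 [144 145 144 143 145 143 141  93 138 143 137 130 130 133 137 135 133 132
 135 135 134 141 144 145 119 109 144 142 143 144]
```

```bash
python3 -c "
from workcell import ticket
print(ticket.hand_in())"
```

```text
the job is handed in; nothing more can be done
None
```

I scanned the gauge from the tick to the ring and handed the job in while still gripping it. By my measurements the tip sat within about 1 mm of the ring's middle, pressed at about 2.3 N, with the gauge tilted about 20° to match the panel's roughly 20° slope. The judge gave no verdict, and I viewed 11 pictures, one over the limit of 10.

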